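Close the bush mould and hold it shut

ROBOT

A 7-joint arm with a two-finger parallel gripper is mounted at the origin on a cart in front of the work surface, level with it; the furniture and walls round the work are solid. World frame = base frame: x ahead of the robot, y to its left, z up, the work surface at z = 0. Lengths are in m, angles in rad, forces in N, time in s.
With the tool pointing down it reaches from about 0.35 to 0.9 m from the base axis. Payload 8.1 kg.
Tool frame: the origin (TCP) lies between the finger pads; the fingertips stand 22 mm ahead of it and the grasp point (between the pads) lies 3 mm ahead of it (manip.tip_extent is the distance from the TCP to the fingertips, in m); z points along the fingers, y is the line along which they close (so a half turn about z gives the same grasp; the last joint's range is limited). The gripper opens to 85 mm and grips with 20 to 120 N. Pads are 22 mm wide; open, the fingers measure 114 mm over their backs; the gripper's body (76 mm by 85 mm) begins 54 mm behind the grasp point. The pads swing forward as they close: fully open they stand 13 mm farther back than shut.
Start: joints at [-1.424, 0.434, 0.025, 1.573, -0.012, 1.134, -0.075], TCP at [0.155, 0.606, 0.253] pointing down, gripper open.
Joint ranges: [-2.62, 2.62], [-0.44, 2.09], [-1.27, 1.32], [0.08, 2.57], [-1.32, 4.46], [0.12, 2], [-2.74, 2.74]. Speed limits (rad/s): [2.22, 2.22, 3.01, 3.01, 3.14, 3.14, 3.14].

INTERFACE

Orientations are given as a unit quaternion [w, x, y, z].
In Python, from workcell import manip, viewer, job gives the robot as it stands. The module is installed in compiled form; this text tells all that it offers.
- The arm moves only by the tool move_arm, never from a script. Its arguments are lists of equal length, an entry for each row: "xyz": the shift along the tool's x, y, z in mm, a list of three; "turn": the turn about the tool's z in rad; "fingers": the opening, from -1 (shut) to 1 (fully open). A call has 1 to 10 rows; each row shifts and turns the commanded pose from where the row before left it, along the tool's axes as they then stand; what a row does not reach is not made up. A row lasts 1/8 s, in which the tool goes at most 62.5 mm and 10.7 degrees, less where a joint would pass 70% of its speed; a pose out of reach is approached as far as the arm can. A call with a gripper value outside its range is refused whole. The fingers move at their own pace and stop on an object; "force" is the grip in N (left out, the last holds). Time passes only in rows, so rows that do not move let the fingers close. It gives the time, the measured TCP pose, the force, the opening and the grip force at its end, in the units of the state.
- manip.read_state(): the state, without advancing time (a new reading comes with each control period).
- viewer.grab_frame(name): name is "side" or "top"; returns a dict with "image" (384x512x3 uint8, red, green, blue), "intrinsics" (3x3 intrinsics, pixels), "D" ([k1, k2, p1, p2, k3] as OpenCV has them; the pictures are not rectified), "R" (3x3) and "t" (3): a world point X has camera coordinates R X + t. Camera axes: x right, y down, z forward; pixel columns grow to the right and rows downward; lengths in m; the calibration is good to about 2 mm. A picture is of the moment at which its call begins. There is no depth.
- job.job_done(): hands the job in; it is judged then, once.
The state is a dict: "t": time; "joints": joint angles; "joint_velocities": joint speeds; "effort": joint torques, N m; "tool_pos": TCP position; "orientation": TCP orientation; "force": force on the tool from outside, world axes, zero at the start; "ft_torque": the same for the moment, N m; "width": finger opening in m; "grasp_force": force on a finger pad.
Only numpy, scipy, OpenCV 4.12 (cv2) and the standard library are available. Lean on these libraries where they do the work, as an engineer would, in place of code of your own. Each camera call takes 0.05 s, during which the arm holds its last target. There are 200 camera calls.

TASK

The core pin with the orange handle still stands in the lower half of the bush mould: draw it out and park it upright in the blue side notch, hanging by its collar, and let go of it. Then set the upper half on the two dowels, red mark over red mark, and press it fully shut against the ejector springs. Finish while still holding it pressed shut, and leave the V-block, the grease tin and the round steel test block where they are.

Things in the scene. Friction and masses are not known exactly. Their poses are not given: they have to be found in the camera images.
- mould_base: Lower mould half, fixed to the bench. Origin at bench level under the bore; x along its length to the blue notch, z up. Dark foot 176 x 84 x 12 mm, from x = -66 to +110. On it, centred on the origin, an aluminium block 108 x 56 mm with its top, the parting face, at z = 40. Red mark at the -x end. Lengths in mm.
- bore (a point): centre of the bore's mouth, on the parting face; axes as the lower half's. Diameter 15 mm, 28 mm deep
- dowel_thick (a point): foot of the thick steel dowel on the parting face, x = -40 mm in the lower half (red end): diameter 14 mm, 14 mm high, its top 6 mm tapered
- dowel_slim (a point): foot of the slim steel dowel on the parting face, x = +40 mm in the lower half: diameter 9 mm, 14 mm high, its top 6 mm tapered
- notch (a point): where the parked pin's collar underside is centred: 87 mm along +x from the bore, at z = 40 mm, the top of the blue notch block; axes as the lower half's. Slot 15 mm wide (y), 28 mm deep, from 9 mm behind this point (closed) to 19 mm ahead (open at that end and at the top); the 13 mm cheeks carry the collar. The pin can be lowered in from above.
- base_red (a point): middle of the lower half's red end at parting face height (x = -54 mm, z = 40 mm)
- core_pin: Core pin, 0.08 kg, loose in the bore at the start, collar on the parting face. Origin at the centre of the collar's underside, z up its axis. Below: steel shank, diameter 12 mm, 26 mm long, last 5 mm tapered. Above: collar, diameter 26 mm, 5 mm thick, then the orange round handle, diameter 16 mm, from z = 5 to 37 mm.
- mould_top: Upper mould half, loose, flat on the bench right side up, 0.28 to 0.56 kg. Origin at the centre of its underside; x along its length, z up. Plate 108 x 56 x 20 mm with through holes for the dowels, 16 mm wide at x = -40 (red end) and 11 mm at x = +40: fits one way only. On top a black grip rib 44 (x) x 22 (y) mm, up to z = 51. Shut, its origin is 40 mm above the lower half's.
- top_red (a point): middle of the upper half's red end at its underside (x = -54 mm, z = 0)
- ejector (a joint): travel of the two sprung brass ejector pins (diameter 8 mm, at y = +-20 mm beside the bore): 0 standing 6 mm proud, 0.006 m pushed flush. The springs push up with 8 N at 0, rising to 14 N at 0.006; the upper half's weight alone does not press them in.
- v_block: bystander: steel V-block, 38 x 40 x 35 mm high; origin under its centre
- grease_tin: bystander: flat round green tin, diameter 67 mm, 29 mm high; origin under its centre
- test_block: bystander: flat round steel hardness test block, diameter 56 mm, 16 mm high; origin under its centre
Things that resemble listed ones, but are neither listed nor needed, are in the scene too. What is shaped like the core_pin but purple is not meant.

How it is judged:
By the outcome, as a careful person would: the job done as asked, in the order asked, and still so for the second after the job is handed in, while the arm keeps its last pose, push and grip.
It also fails if it takes over 69 s, if anything falls off the work surface, if the arm or the gripper's body presses on something with over 40 N, if the wrist force passes 120 N, or if a joint passes its speed limit or range.

## Working session

There is one attempt and no reset: what is moved stays moved. The work goes in short steps, Python scripts to look and compute and a tool call to move; the robot and the scene stay as the last step left them, time stands still between calls to the robot, and variables do not carry over. Pictures are saved under pics/ and viewed, at most 10 in all, crops included, and the job is handed in when it is done.

Besides the shell and the picture viewer there is one more tool, called after "Request:" as a command line: name --pt "numbers of a row" for each row, then --argument value for the rest. move_arm: Moves the arm, as the interface text tells. Its arguments: {"type":"object","properties":{"xyz":{"type":"array","items":{"type":"array","items":{"type":"number"}}},"turn":{"type":"array","items":{"type":"number"}},"fingers":{"type":"array","items":{"type":"number"}},"force":{"type":"number"}},"required":["xyz","turn","fingers"]}

```bash
mkdir -p pics; cat > h.py <<'E'
import numpy as np, cv2
from workcell import manip, viewer, job
def grab(n):
    return viewer.grab_frame(n)
def ray(f,uv):
    p=cv2.undistortPoints(np.array(uv,float).reshape(-1,1,2),np.array(f["intrinsics"]),np.array(f["D"])).reshape(-1,2)
    R=np.array(f["R"]);t=np.array(f["t"])
    d=np.c_[p,np.ones(len(p))]@R
    return -R.T@t,d
def onz(f,uv,z):
    c,d=ray(f,uv); return c+d*((z-c[2])/d[:,2])[:,None]
def proj(f,X):
    R=np.array(f["R"]);return cv2.projectPoints(np.array(X,float).reshape(-1,1,3),cv2.Rodrigues(R)[0],np.array(f["t"]),np.array(f["intrinsics"]),np.array(f["D"]))[0].reshape(-1,2)
def tri(fs,uvs):
    A=np.zeros((3,3));b=np.zeros(3)
    for f,uv in zip(fs,uvs):
        c,d=ray(f,[uv]);d=d[0]/np.linalg.norm(d[0]);P=np.eye(3)-np.outer(d,d);A+=P;b+=P@c
    return np.linalg.solve(A,b)
E
python3 - <<'E'
from h import *
import pickle
fs={n:grab(n) for n in("top","side")}
pickle.dump(fs,open("f0.pkl","wb"))
im=np.hstack([fs["top"]["image"],fs["side"]["image"]])[:,:,::-1]
for n in fs: cv2.imwrite(f"pics/{n}0.png",cv2.resize(fs[n]["image"][:,:,::-1],(800,600),interpolation=cv2.INTER_CUBIC)); print(n,-np.array(fs[n]["R"]).T@fs[n]["t"],np.array(fs[n]["R"]))
print(manip.read_state(),manip.tip_extent)
E
```

```text
top [ 0.32743163 -0.00707025  0.9994792 ] [[ 0.01737739 -0.99977088  0.01249864]
 [-0.98245816 -0.01939515 -0.1854718 ]
 [ 0.18567172 -0.00905637 -0.9825701 ]]
side [ 0.18232292 -0.95549558  0.55205469] [[ 0.94255549 -0.3334638   0.01977501]
 [-0.12563695 -0.40872731 -0.90396756]
 [ 0.30952304  0.84955511 -0.42714355]]
{'t': 0.1, 'joints': array([-1.42357482,  0.43513572,  0.02496498,  1.5740121 , -0.01158291,
        1.13399203, -0.07507849]), 'joint_velocities': array([ 0.00117102, -0.00231471,  0.00145003, -0.00466474,  0.00033314,
       -0.00136686,  0.001561  ]), 'effort': array([ 2.09484977e-03, -6.71747875e+01,  1.02742352e+00, -3.16903889e+01,
        1.56889460e-02,  7.21269273e-03, -3.83566544e-05]), 'tool_pos': array([0.15446354, 0.6051759 , 0.25261293]), 'orientation': array([-1.78384512e-05,  1.24602480e-01,  9.92206496e-01, -7.01053610e-04]), 'force': array([ 0.20359117,  0.7106097 , -0.70975906]), 'ft_torque': array([0.01992544, 0.07363837, 0.02506136]), 'grasp_force': 0.0, 'width': 0.08540164003391795} 0.022
```

View pics/top0.png

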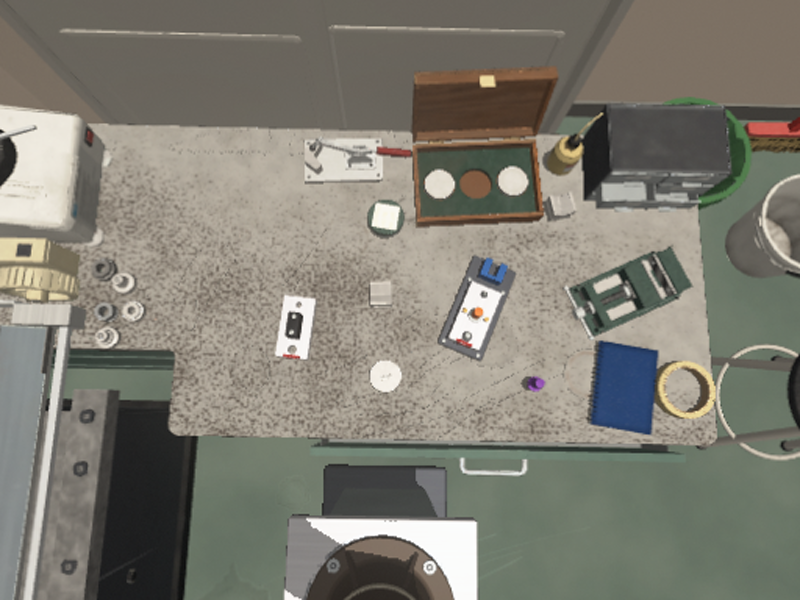

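View pics/side0.png

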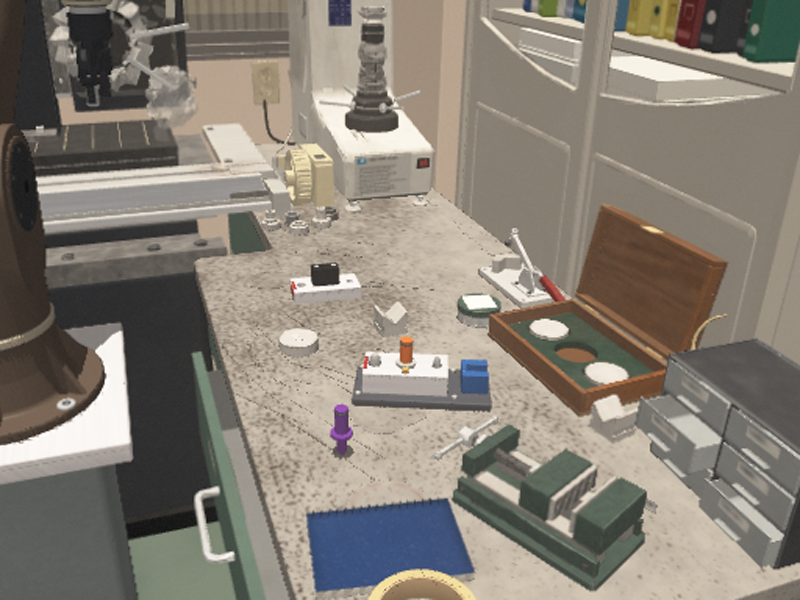

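In the top view (800×600) the orange pin is in the lower half at (478,313). The blue notch is at (493,271), the base's red mark at (463,343), and the upper half at (295,327) with its red end at (291,356).

Two things could be the core pin: orange at top (478,313) / side (406,350), and purple at top (535,383) / side (341,430). The orange one fits, since it stands in the mould and the purple one is excluded. The enlarged crop below should confirm this.

```bash
python3 - <<'E'
from h import *
import pickle
fs=pickle.load(open("f0.pkl","rb"))
t=fs["top"]["image"];s=fs["side"]["image"]
a=cv2.resize(t[155:245,170:350],(800,400),interpolation=cv2.INTER_CUBIC)
b=cv2.resize(s[210:300,200:340],(311,200),interpolation=cv2.INTER_CUBIC);c=cv2.resize(s[155:205,170:260],(360,200),interpolation=cv2.INTER_CUBIC)
o=np.zeros((600,800,3),np.uint8);o[:400]=a;o[400:,:311]=b;o[400:,320:680]=c
cv2.imwrite("pics/crop1.png",o[:,:,::-1])
def blobs(n,lo,hi,amin=6):
    h=cv2.cvtColor(fs[n]["image"],cv2.COLOR_RGB2HSV);m=cv2.inRange(h,np.array(lo),np.array(hi))
    k,l,st,ce=cv2.connectedComponentsWithStats(m)
    return [(ce[i].round(2).tolist(),st[i].tolist()) for i in range(1,k) if st[i][4]>=amin and (n=="side" or 150<ce[i][1]<260 and 150<ce[i][0]<360)]
for n in("top","side"):
    for nm,lo,hi in(("orange",(5,150,120),(18,255,255)),("red",(0,150,90),(4,255,255)),("blue",(104,140,60),(118,255,255)),("black",(0,0,0),(180,255,45))):
        if n=="side" and nm in("black","blue"):continue
        print(n,nm,blobs(n,lo,hi)[:12])
E
```

```text
top orange [([305.91, 199.22], [304, 197, 5, 6, 23])]
top red []
top blue [([315.49, 173.04], [308, 166, 16, 15, 99])]
top black []
side orange [([259.63, 217.48], [256, 216, 8, 4, 27]), ([259.21, 226.16], [256, 221, 8, 11, 73]), ([411.81, 240.75], [397, 237, 29, 9, 48])]
side red [([352.83, 184.48], [347, 177, 13, 16, 48]), ([233.58, 231.83], [233, 228, 2, 8, 12])]
```

View pics/crop1.png

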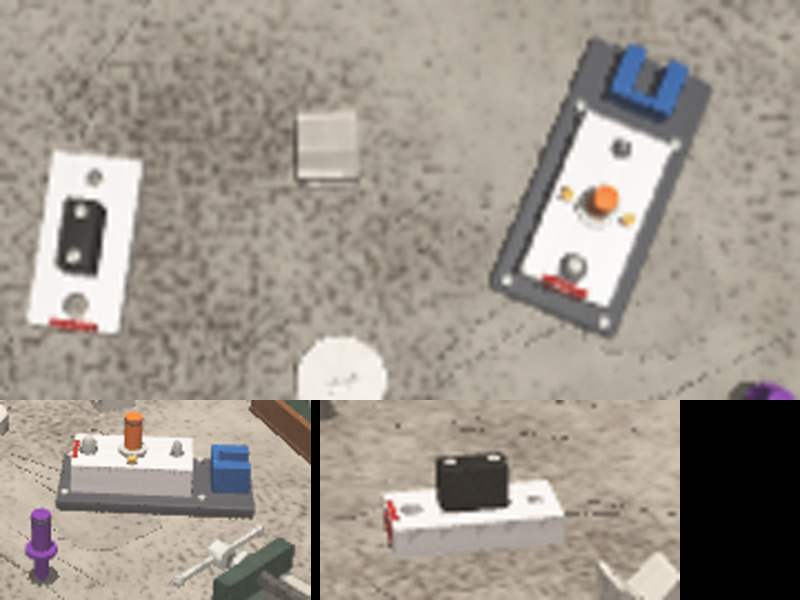

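The crop shows the orange pin seated in the lower half, between the two ejectors and on the axis to the blue notch, so it is the one meant. The purple one stands alone on the bench. The upper half's red end faces the robot. Next I measure both halves.

```bash
python3 - <<'E'
from h import *
import pickle
fs=pickle.load(open("f0.pkl","rb"));f=fs["top"];im=f["image"]
h=cv2.cvtColor(im,cv2.COLOR_RGB2HSV)
def rect(m,roi,z):
    x0,y0,x1,y1=roi;M=np.zeros_like(m);M[y0:y1,x0:x1]=m[y0:y1,x0:x1]
    cs=cv2.findContours(M,cv2.RETR_EXTERNAL,cv2.CHAIN_APPROX_NONE)[0];c=max(cs,key=cv2.contourArea)
    # +-0.5 px growth: use metric points, minAreaRect
    P=onz(f,c.reshape(-1,2),z)
    r=cv2.minAreaRect((P[:,:2]*1000).astype(np.float32));return np.round(r[0],1),np.round(r[1],1),round(r[2],2),cv2.contourArea(c)
white=((h[:,:,2]>215)&(h[:,:,1]<40)).astype(np.uint8)
print("top plate z20",rect(white,(174,185,206,232),.02))
print("base z40",rect(white,(285,175,325,226),.04))
red=(((h[:,:,0]<8)|(h[:,:,0]>172))&(h[:,:,1]>120)).astype(np.uint8)
for nm,roi,z in(("tred",(174,215,206,235),.02),("bred",(285,205,310,228),.04)):
    x0,y0,x1,y1=roi;ys,xs=np.nonzero(red[y0:y1,x0:x1]);print(nm,len(xs),onz(f,[[xs.mean()+x0,ys.mean()+y0]],z).round(4))
dark=(h[:,:,2]<95).astype(np.uint8)
print("foot z12",rect(cv2.morphologyEx(((h[:,:,2]<125)|(white>0)|(h[:,:,1]>100)).astype(np.uint8),cv2.MORPH_OPEN,np.ones((3,3))),(275,160,332,233),.012))
print("rib z51",rect((h[:,:,2]<70).astype(np.uint8),(178,195,200,222),.051))
ho=((h[:,:,0]>4)&(h[:,:,0]<18)&(h[:,:,1]>150)).astype(np.uint8)
ys,xs=np.nonzero(ho[190:210,298:312]);print("handle px",xs.mean()+298,ys.mean()+190,len(xs),onz(f,[[xs.mean()+298,ys.mean()+190]],.07).round(4))
# features from crop
def px(x,y):return[170+x/4.444-.5+.11,155+y/4.444-.5+.11]
for nm,p,z in(("slim tip",(622,145),.054),("thick tip",(572,262),.054),("ejL",(566,193),.046),("ejR",(628,219),.046),("hole slim",(94,177),.02),("hole thick",(76,304),.02),("handle top",(606,194),.077)):
    print(nm,onz(f,[px(*p)],z).round(4))
S=fs["side"];hs=cv2.cvtColor(S["image"],cv2.COLOR_RGB2HSV);m=((hs[:,:,0]>4)&(hs[:,:,0]<18)&(hs[:,:,1]>150));ys,xs=np.nonzero(m[210:236,250:270]);print(xs.mean()+250,ys.min()+210,ys.max()+210)
print("tri handle top",tri([f,S],[px(606,194),(xs.mean()+250,ys.min()+210+1.5)]).round(4))
E
```

```text
top plate z20 (array([471.1, 158.7]), array([ 55.7, 107.3]), 84.53, 679.0)
base z40 (array([ 494.3, -155. ]), array([ 55.7, 107.6]), 67.65, 687.0)
tred 14 [[0.4196 0.1639 0.02  ]]
bred 16 [[ 0.4466 -0.1354  0.04  ]]
foot z12 (array([ 515.3, -162.3]), array([ 85.6, 181.1]), 68.06, 1654.5)
rib z51 (array([470.1, 155. ]), array([22.2, 41.4]), 84.73, 35.0)
handle px 305.9130434782609 199.2173913043478 23 [[ 0.4953 -0.156   0.07  ]]
slim tip [[ 0.5311 -0.1687  0.054 ]]
thick tip [[ 0.4591 -0.138   0.054 ]]
ejL [[ 0.5023 -0.1357  0.046 ]]
ejR [[ 0.4871 -0.1732  0.046 ]]
hole slim [[0.5115 0.1549 0.02  ]]
hole thick [[0.432 0.162 0.02 ]]
handle top [[ 0.4965 -0.155   0.077 ]]
259.34343434343435 216 231
tri handle top [ 0.4945 -0.1545  0.0768]
```

Measured: base origin ≈ (0.4945, −0.1548), yaw ≈ −22.2°. Upper half ≈ (0.4713, 0.1586), yaw ≈ −5.4°. The sizes check (55.7×107.5 mm), and the triangulated handle top at z = 76.8 mm matches 77. Now I move over the pin.

Request:
move_arm --pt "-32 -41 0" --pt "-32 -41 0" --pt "-32 -41 0" --pt "-32 -41 0" --pt "-32 -41 0" --pt "-32 -41 0" --pt "-32 -41 0" --pt "-32 -41 0" --pt "-32 -41 0" --pt "-32 -41 0" --turn '[0,0,0,0,0,0,0,0,0,0]' --fingers '[1,1,1,1,1,1,1,1,1,1]'

```text
t: 1.35
tool_pos: [0.3635, 0.1275, 0.2533]
orientation: [0.0, 0.125, 0.992, 0.0]
force: [0.9, 1.8, -0.2]
width: 0.0855
grasp_force: 0.0
```

Request:
move_arm --pt "-32 -41 0" --pt "-32 -41 0" --pt "-32 -41 0" --pt "-32 -41 0" --pt "-32 -41 0" --pt "-32 -41 0" --pt "0 0 0" --pt "0 0 0" --turn '[0,0,0,0,0,0,0.137,0]' --fingers '[1,1,1,1,1,1,1,1]'

```text
t: 2.35
tool_pos: [0.4881, -0.1569, 0.2528]
orientation: [-0.001, 0.193, 0.981, -0.0]
force: [-0.4, -0.6, 0.0]
width: 0.085
grasp_force: 0.0
```

```bash
cat >> h.py <<'E'
from scipy.spatial.transform import Rotation as Ro
def togo(X,yaw_y=None):
    s=manip.read_state();q=s["orientation"];R=Ro.from_quat([q[1],q[2],q[3],q[0]]).as_matrix()
    yy=np.degrees(np.arctan2(R[1,1],R[0,1]))
    print("t",round(s["t"],2),"pos",s["tool_pos"].round(4),"yawY",yy.round(2),"tz",R[:,2].round(4),"F",s["force"].round(1),"w",round(s["width"],4),"g",round(s["grasp_force"],1))
    print("shift mm",(R.T@(np.array(X)-s["tool_pos"])*1000).round(1),"turn",None if yaw_y is None else round(np.radians(yy-yaw_y),3))
B=np.array([.4945,-.1548]);BY=-22.2
def base(x,y,z):
    a=np.radians(BY);return np.r_[B+[x*np.cos(a)-y*np.sin(a),x*np.sin(a)+y*np.cos(a)],z]
E
python3 -c "
from h import *
togo(base(0,0,.072),67.8)"
```

```text
t 2.35 pos [ 0.4881 -0.1569  0.2528] yawY 67.8 tz [-1.2e-03 -1.0e-04 -1.0e+00] F [-0.4 -0.6  0. ] w 0.085 g 0.0
shift mm [ -5.3   4.5 180.8] turn 0.0
```

Request:
move_arm --pt "-5 4.5 30" --pt "0 0 45" --pt "0 0 45" --pt "0 0 40" --pt "0 0 20" --pt "0 0 0" --pt "0 0 0" --turn '[0,0,0,0,0,0,0]' --fingers '[1,1,1,1,1,1,1]'

```text
t: 3.22
tool_pos: [0.4952, -0.154, 0.0741]
orientation: [0.0, 0.191, 0.982, 0.0]
force: [0.2, -0.1, 0.4]
width: 0.0859
grasp_force: 0.0
```

```bash
python3 - <<'E'
from h import *
togo(base(0,0,.072),67.8)
t=grab("top")["image"];s=grab("side")["image"]
a=cv2.resize(t[150:240,260:350],(400,400),interpolation=cv2.INTER_CUBIC);b=cv2.resize(s[170:270,210:310],(400,400),interpolation=cv2.INTER_CUBIC)
cv2.imwrite("pics/c2.png",np.hstack([a,b])[:,:,::-1])
E
```

```text
t 3.23 pos [ 0.4952 -0.154   0.0741] yawY 67.95 tz [ 1.e-03  2.e-04 -1.e+00] F [ 0.2 -0.1  0.4] w 0.0859 g 0.0
shift mm [ 0.4 -1.   2.1] turn 0.003
```

View pics/c2.png

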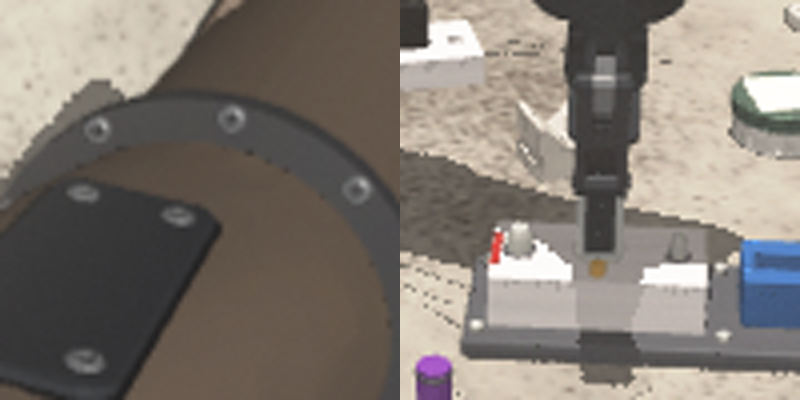

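The side picture shows the fingers around the handle, between the dowels at about (600,220). The top view is hidden by the arm. I close and draw the pin out.

Request:
move_arm --pt "0 -0.5 1" --pt "0 0 0" --pt "0 0 0" --pt "0 0 0" --pt "0 0 0" --pt "0 0 0" --pt "0 0 0" --pt "0 0 0" --turn '[0,0,0,0,0,0,0,0]' --fingers '[-1,-1,-1,-1,-1,-1,-1,-1]' --force 40

```text
t: 4.32
tool_pos: [0.4946, -0.1548, 0.0724]
orientation: [0.0, 0.192, 0.981, 0.0]
force: [-1.3, 0.4, 5.1]
width: 0.0147
grasp_force: 38.9
```

```bash
python3 -c "
from h import *
togo(base(0,0,.072),67.8)"
```

```text
t 4.33 pos [ 0.4946 -0.1548  0.0724] yawY 67.83 tz [ 2.e-04  1.e-04 -1.e+00] F [-1.3  0.4  5.1] w 0.0147 g 38.9
shift mm [ 0.1 -0.   0.4] turn 0.001
```

Request:
move_arm --pt "0 0 -5" --pt "0 0 -10" --pt "0 0 -12" --pt "0 0 -15" --pt "-20 0 -3" --pt "-30 0 0" --pt "-25 0 0" --pt "-12 0 0" --pt "0 0 0" --pt "0 0 0" --turn '[0,0,0,0,0,0,0,0,0,0]' --fingers '[-1,-1,-1,-1,-1,-1,-1,-1,-1,-1]'

```text
t: 5.58
tool_pos: [0.5741, -0.1873, 0.1173]
orientation: [-0.0, 0.192, 0.981, 0.0]
force: [0.8, -0.1, -0.5]
width: 0.0142
grasp_force: 39.0
```

```bash
python3 - <<'E'
from h import *
togo(base(87,0,0.072)*0+np.r_[base(.087,0,.072)],67.8)
f=grab("side");s=f["image"]
cv2.imwrite("pics/c3.png",cv2.resize(s[160:270,240:350],(600,600),interpolation=cv2.INTER_CUBIC)[:,:,::-1])
# predicted pixels for notch-centre pin: collar underside centre and shank tip at current height
z=manip.read_state()["tool_pos"][2]-.0724+.04
print(proj(f,[base(.087,0,z),base(.087,0,z-.026),base(.087,0,.04)]).round(1))
E
```

```text
t 5.58 pos [ 0.5741 -0.1873  0.1173] yawY 67.82 tz [-9.e-04  5.e-04 -1.e+00] F [ 0.8 -0.1 -0.5] w 0.0142 g 39.0
shift mm [-1.   0.  45.3] turn 0.0
[[304.7 215.5]
 [303.8 227. ]
 [303.2 235.1]]
```

View pics/c3.png

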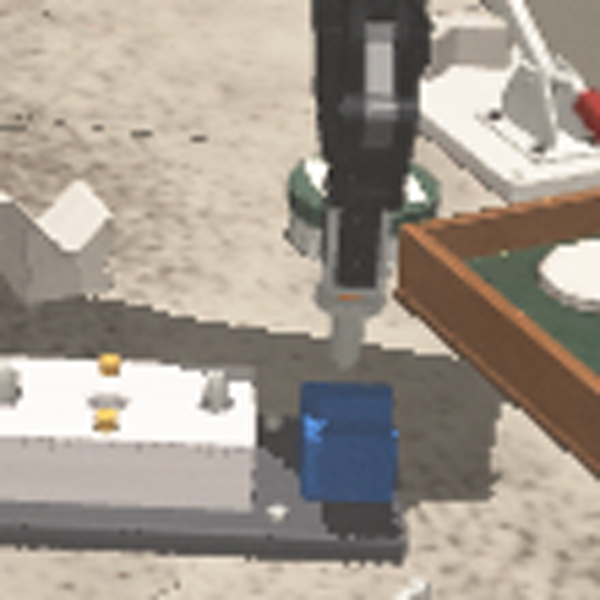

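The pin hangs upright with its tip at (345,365) in the crop, which is pixel (303.2,226.9). The prediction for the notch was (303.8,227), so it is on target. I lower it.

Request:
move_arm --pt "-1 0 8" --pt "0 0 8" --pt "0 0 8" --pt "0 0 8" --pt "0 0 6" --pt "0 0 4" --pt "0 0 2" --pt "0 0 0" --turn '[0,0,0,0,0,0,0,0]' --fingers '[-1,-1,-1,-1,-1,-1,-1,-1]'

```text
t: 6.62
tool_pos: [0.5761, -0.188, 0.0733]
orientation: [0.0, 0.192, 0.981, 0.0]
force: [-0.0, 0.2, -0.5]
width: 0.0147
grasp_force: 39.0
```

```bash
python3 -c "
from h import *
togo(base(.087,0,.0724),67.8)"
```

```text
t 6.62 pos [ 0.5761 -0.188   0.0733] yawY 67.83 tz [ 0.  0. -1.] F [-0.   0.2 -0.5] w 0.0147 g 39.0
shift mm [ 1.1 -0.   0.9] turn 0.001
```

Request:
move_arm --pt "0.5 0 0.6" --pt "0 0 0.4" --pt "0 0 0.3" --pt "0 0 0" --pt "0 0 0" --pt "0 0 0" --pt "0 0 0" --pt "0 0 0" --pt "0 0 0" --turn '[0,0,0,0,0,0,0,0,0]' --fingers '[-1,-1,-1,-1,0.2,0.6,1,1,1]'

```text
t: 7.75
tool_pos: [0.5756, -0.1878, 0.072]
orientation: [-0.0, 0.192, 0.981, -0.0]
force: [0.2, 0.1, -0.9]
width: 0.0853
grasp_force: 0.0
```

Request:
move_arm --pt "0 0 0" --pt "0 0 -10" --pt "0 0 -25" --pt "0 0 -45" --pt "0 0 -45" --pt "0 0 -10" --pt "0 0 0" --turn '[0,0,0,0,0,0,0]' --fingers '[1,1,1,1,1,1,1]'

```text
t: 8.62
tool_pos: [0.5758, -0.1878, 0.2078]
orientation: [0.001, 0.192, 0.981, 0.0]
force: [-0.4, 0.8, -1.4]
width: 0.0853
grasp_force: 0.0
```

```bash
cat >> h.py <<'E'
T=np.array([.4713,.1586]);TY=-5.4
E
python3 -c "
from h import *
togo(np.r_[T,.2],90+TY)
f=grab('side');s=f['image']
cv2.imwrite('pics/c4.png',cv2.resize(s[160:270,210:340],(709,600),interpolation=cv2.INTER_CUBIC)[:,:,::-1])"
```

```text
t 8.62 pos [ 0.5758 -0.1878  0.2078] yawY 67.84 tz [ 0.0016  0.     -1.    ] F [-0.4  0.8 -1.4] w 0.0853 g 0.0
shift mm [227.5 281.4   7.6] turn -0.292
```

View pics/c4.png

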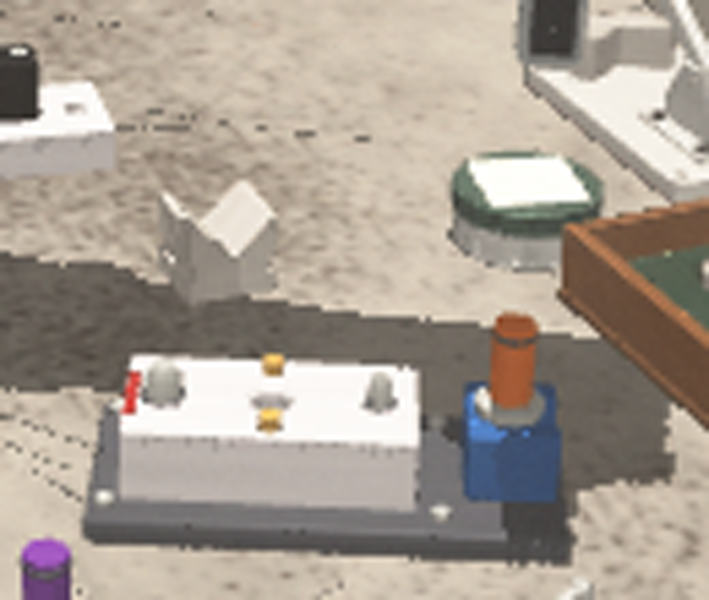

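The pin stands upright in the blue notch, carried by its collar (crop ~(513,400)), and is released. Now to the upper half.

Request:
move_arm --pt "38 47 0" --pt "38 47 0" --pt "38 47 0" --pt "38 47 0" --pt "38 47 0" --pt "37.5 46.4 0" --pt "0 0 40" --pt "0 0 40" --pt "0 0 0" --pt "0 0 0" --turn '[0,0,0,0,0,0,-0.15,-0.142,0,0]' --fingers '[1,1,1,1,1,1,1,1,1,1]'

```text
t: 9.93
tool_pos: [0.4714, 0.1581, 0.1275]
orientation: [-0.0, 0.05, 0.999, -0.0]
force: [0.1, -0.8, 1.1]
width: 0.0853
grasp_force: 0.0
```

```bash
python3 -c "
from h import *
togo(np.r_[T,.0445],90+TY)"
```

```text
t 9.93 pos [0.4714 0.1581 0.1275] yawY 84.32 tz [-2.e-04 -4.e-04 -1.e+00] F [ 0.1 -0.8  1.1] w 0.0853 g 0.0
shift mm [ 0.1  0.5 83. ] turn -0.005
```

Request:
move_arm --pt "0 0.5 25" --pt "0 0 25" --pt "0 0 20" --pt "0 0 13" --pt "0 0 0" --pt "0 0 0" --pt "0 0 0" --pt "0 0 0" --pt "0 0 0" --pt "0 0 0" --turn '[-0.004,0,0,0,0,0,0,0,0,0]' --fingers '[1,1,1,1,0,-1,-1,-1,-1,-1]' --force 70

```text
t: 11.18
tool_pos: [0.4715, 0.1594, 0.0447]
orientation: [0.0, 0.045, 0.999, 0.0]
force: [-0.9, -0.6, 6.7]
width: 0.0211
grasp_force: 68.3
```

```bash
python3 -c "
from h import *
togo(np.r_[T,.0445],90+TY)"
```

```text
t 11.18 pos [0.4715 0.1594 0.0447] yawY 84.8 tz [ 9.e-04  8.e-04 -1.e+00] F [-0.9 -0.6  6.7] w 0.0211 g 68.3
shift mm [ 0.1 -0.8  0.2] turn 0.003
```

Request:
move_arm --pt "0 0 -10" --pt "0 0 -25" --pt "0 0 -40" --pt "0 0 -30" --pt "0 0 -10" --pt "0 0 0" --turn '[0,0,0,0,0,0]' --fingers '[-1,-1,-1,-1,-1,-1]'

```text
t: 11.92
tool_pos: [0.4709, 0.1593, 0.1591]
orientation: [0.0, 0.045, 0.999, 0.0]
force: [-0.6, -0.1, -5.9]
width: 0.0209
grasp_force: 69.6
```

```bash
python3 -c "
from h import *
togo(base(0,0,.16),90+BY)"
```

```text
t 11.93 pos [0.4709 0.1593 0.1591] yawY 84.81 tz [ 2.e-04  5.e-04 -1.e+00] F [-0.6 -0.1 -5.9] w 0.0209 g 69.6
shift mm [ -51.9 -310.7   -1.1] turn 0.297
```

Request:
move_arm --pt "-5 -30 0" --pt "-6 -40 0" --pt "-7 -40 0" --pt "-7 -40 0" --pt "-7 -40 0" --pt "-7 -40 0" --pt "-7 -40 0" --pt "-5.9 -40.7 0" --pt "0 0 0" --pt "0 0 0" --turn '[0,0,0,0,0,0,0,0,0.15,0.147]' --fingers '[-1,-1,-1,-1,-1,-1,-1,-1,-1,-1]'

```text
t: 13.18
tool_pos: [0.4934, -0.1556, 0.1573]
orientation: [-0.001, 0.196, 0.981, -0.0]
force: [0.1, 0.7, -4.8]
width: 0.0206
grasp_force: 69.9
```

Request:
move_arm --pt "0 0 20" --pt "0 0 15" --pt "0 0 0" --pt "0 0 0" --turn '[0,0,0,0]' --fingers '[-1,-1,-1,-1]'

```text
t: 13.68
tool_pos: [0.4946, -0.1552, 0.124]
orientation: [-0.0, 0.193, 0.981, -0.0]
force: [0.5, -0.7, -4.5]
width: 0.021
grasp_force: 69.7
```

```bash
python3 - <<'E'
from h import *
togo(base(0,0,.16),90+BY)
import pickle
f=grab("side");g=grab("top");pickle.dump((f,g),open("f1.pkl","wb"));s=f["image"]
a=cv2.resize(s[170:270,215:315],(600,600),interpolation=cv2.INTER_CUBIC)
cv2.imwrite("pics/c5.png",a[:,:,::-1])
E
```

```text
t 13.68 pos [ 0.4946 -0.1552  0.124 ] yawY 67.77 tz [-2.e-04 -1.e-04 -1.e+00] F [ 0.5 -0.7 -4.5] w 0.021 g 69.7
shift mm [  0.3   0.3 -36. ] turn -0.001
```

View pics/c5.png

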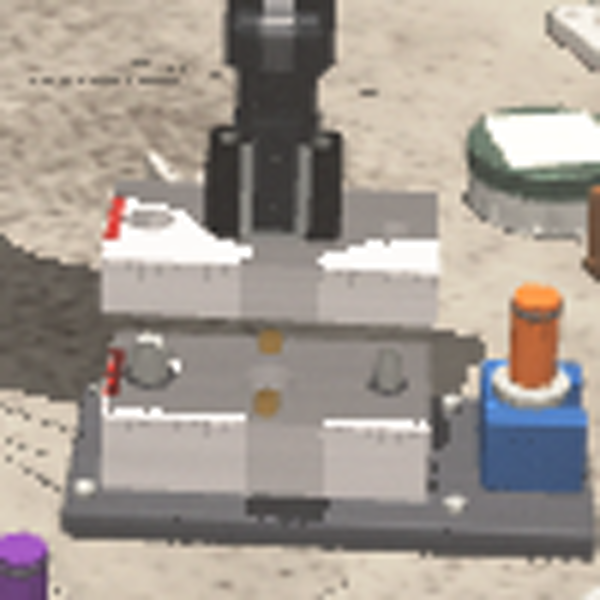

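```bash
python3 - <<'E'
from h import *
import pickle
f,g=pickle.load(open("f1.pkl","rb"))
print(manip.read_state()["tool_pos"])
z=.124-.0447
X=[base(-.054,-.028,z+.02),base(.054,-.028,z+.02),base(-.054,-.028,z),base(.054,-.028,z),base(-.054,-.028,.04),base(.054,-.028,.04),base(-.054,.028,z+.02),base(-.04,0,z+.02),base(-.04,0,.04),base(.04,0,.04),base(.04,0,.054)]
print(((proj(f,X)-[215,170]+.5)*6).round(1))
# measure left/right ends of the bright faces, sub-pixel, gradient along rows
gr=cv2.cvtColor(f["image"],cv2.COLOR_RGB2GRAY).astype(float)
for v in list(range(214,223))+list(range(240,252)):
    d=np.diff(gr[v]);out=[]
    for a,b,s in((226,238,1),(282,294,-1)):
        w=np.clip(s*d[a:b],0,None);w[w<.4*w.max()]=0
        out.append(round(((np.arange(a,b)+.5)*w).sum()/w.sum(),2))
    print(v,out,[round((o-215+.5)*6,1) for o in out])
E
```

```text
[ 0.49495763 -0.15519634  0.12446295]
[[106.  261. ]
 [444.6 274.5]
 [105.8 315.6]
 [441.3 329.2]
 [105.5 420.1]
 [435.1 433.8]
 [119.8 181.7]
 [155.7 222. ]
 [153.9 378.2]
 [391.9 388. ]
 [393.8 351.8]]
214 [np.float64(229.5), np.float64(287.9)] [np.float64(90.0), np.float64(440.4)]
215 [np.float64(231.5), np.float64(288.21)] [np.float64(102.0), np.float64(442.3)]
216 [np.float64(231.5), np.float64(284.91)] [np.float64(102.0), np.float64(422.5)]
217 [np.float64(231.5), np.float64(286.5)] [np.float64(102.0), np.float64(432.0)]
218 [np.float64(231.5), np.float64(288.28)] [np.float64(102.0), np.float64(442.7)]
219 [np.float64(231.5), np.float64(289.79)] [np.float64(102.0), np.float64(451.7)]
220 [np.float64(231.5), np.float64(290.0)] [np.float64(102.0), np.float64(453.0)]
221 [np.float64(231.5), np.float64(291.5)] [np.float64(102.0), np.float64(462.0)]
222 [np.float64(234.19), np.float64(284.5)] [np.float64(118.1), np.float64(420.0)]
240 [np.float64(231.5), np.float64(285.01)] [np.float64(102.0), np.float64(423.1)]
241 [np.float64(231.5), np.float64(286.5)] [np.float64(102.0), np.float64(432.0)]
242 [np.float64(230.41), np.float64(286.21)] [np.float64(95.5), np.float64(430.3)]
243 [np.float64(231.5), np.float64(286.21)] [np.float64(102.0), np.float64(430.3)]
244 [np.float64(231.5), np.float64(286.19)] [np.float64(102.0), np.float64(430.1)]
245 [np.float64(231.5), np.float64(287.36)] [np.float64(102.0), np.float64(437.2)]
246 [np.float64(231.5), np.float64(285.5)] [np.float64(102.0), np.float64(426.0)]
247 [np.float64(231.5), np.float64(285.93)] [np.float64(102.0), np.float64(428.6)]
248 [np.float64(231.5), np.float64(285.93)] [np.float64(102.0), np.float64(428.6)]
249 [np.float64(231.5), np.float64(285.5)] [np.float64(102.0), np.float64(426.0)]
250 [np.float64(229.02), np.float64(285.5)] [np.float64(87.1), np.float64(426.0)]
251 [np.float64(227.98), np.float64(285.5)] [np.float64(80.9), np.float64(426.0)]
```

The upper half is level above the dowels, red over red ((115,217) over (115,370)). Its ends line up with the lower half's to within a pixel. I lower it gently.

Request:
move_arm --pt "0 0 8" --pt "0 0 8" --pt "0 0 6" --pt "0 0 2" --pt "0 0 2" --pt "0 0 1" --pt "0 0 0" --turn '[0,0,0,0,0,0,0]' --fingers '[-1,-1,-1,-1,-1,-1,-1]'

```text
t: 14.65
tool_pos: [0.4947, -0.1551, 0.0971]
orientation: [0.0, 0.193, 0.981, 0.0]
force: [0.5, -1.2, -4.5]
width: 0.021
grasp_force: 69.9
```

```bash
python3 -c "
from h import *
togo(base(0,0,.0847),90+BY); print(manip.read_state()['ft_torque'])"
```

```text
t 14.65 pos [ 0.4947 -0.1551  0.0971] yawY 67.77 tz [ 2.e-04 -0.e+00 -1.e+00] F [ 0.5 -1.2 -4.5] w 0.021 g 69.9
shift mm [ 0.3  0.2 12.4] turn -0.0
[-0.07413399 -0.00981945 -0.04164269]
```

Request:
move_arm --pt "0 0 1.5" --pt "0 0 1.5" --pt "0 0 1" --pt "0 0 1" --pt "0 0 0" --pt "0 0 0" --turn '[0,0,0,0,0,0]' --fingers '[-1,-1,-1,-1,-1,-1]' --force 110

```text
t: 15.4
tool_pos: [0.4946, -0.155, 0.092]
orientation: [0.0, 0.193, 0.981, 0.0]
force: [0.4, -0.6, -3.8]
width: 0.02
grasp_force: 109.4
```

```bash
python3 -c "
from h import *
togo(base(0,0,.0847),90+BY); print(manip.read_state()['ft_torque'])"
```

```text
t 15.4 pos [ 0.4946 -0.155   0.092 ] yawY 67.78 tz [ 0.  0. -1.] F [ 0.4 -0.6 -3.8] w 0.02 g 109.4
shift mm [0.2 0.1 7.3] turn -0.0
[0.00479569 0.04110238 0.0098635 ]
```

Request:
move_arm --pt "0 0 1" --pt "0 0 1" --pt "0 0 1" --pt "0 0 1" --pt "0 0 1" --pt "0 0 0" --pt "0 0 0" --turn '[0,0,0,0,0,0,0]' --fingers '[-1,-1,-1,-1,-1,-1,-1]'

```text
t: 16.27
tool_pos: [0.4948, -0.1551, 0.0872]
orientation: [0.0, 0.193, 0.981, 0.0]
force: [-2.3, 1.4, 6.7]
width: 0.0203
grasp_force: 111.1
```

```bash
python3 -c "
from h import *
togo(base(0,0,.0847),90+BY); print(manip.read_state()['ft_torque'])"
```

```text
t 16.27 pos [ 0.4948 -0.1551  0.0872] yawY 67.77 tz [ 4.e-04  1.e-04 -1.e+00] F [-2.3  1.4  6.7] w 0.0203 g 111.1
shift mm [0.3 0.1 2.5] turn -0.0
[0.21492531 0.61482534 0.01492203]
```

Request:
move_arm --pt "0 0 1" --pt "0 0 1" --pt "0 0 0.5" --pt "0 0 0.5" --pt "0 0 0" --pt "0 0 0" --turn '[0,0,0,0,0,0]' --fingers '[-1,-1,-1,-1,-1,-1]'

```text
t: 17.02
tool_pos: [0.4947, -0.155, 0.0849]
orientation: [0.0, 0.193, 0.981, 0.0]
force: [-5.3, 2.6, 16.5]
width: 0.0202
grasp_force: 113.2
```

```bash
python3 -c "
from h import *
togo(base(0,0,.0847),90+BY); print(manip.read_state()['ft_torque'])"
```

```text
t 17.02 pos [ 0.4947 -0.155   0.0849] yawY 67.77 tz [ 7.e-04  7.e-04 -1.e+00] F [-5.3  2.6 16.5] w 0.0202 g 113.2
shift mm [0.3 0.1 0.2] turn -0.0
[ 0.39746887  1.19378116 -0.00702321]
```

Request:
move_arm --pt "0.4 0 0.5" --pt "0.3 0 0.4" --pt "0 0 0" --pt "0 0 0" --turn '[0,0,0,0]' --fingers '[-1,-1,-1,-1]'

```text
t: 17.52
tool_pos: [0.4947, -0.155, 0.0849]
orientation: [0.001, 0.193, 0.981, 0.001]
force: [-8.4, 3.6, 28.6]
width: 0.0202
grasp_force: 115.0
```

```bash
python3 -c "
from h import *
togo(base(0,0,.0847),90+BY); print(manip.read_state()['ft_torque'])"
```

```text
t 17.52 pos [ 0.4947 -0.155   0.0849] yawY 67.77 tz [ 2.3e-03  7.0e-04 -1.0e+00] F [-8.4  3.6 28.6] w 0.0202 g 115.0
shift mm [0.3 0.1 0.2] turn -0.001
[ 0.42444171  1.63840768 -0.00569214]
```

The height stays at 84.9 mm (84.7 expected when shut) while the force rises to 29 N, so the mould is hard shut. One last look before handing in.

```bash
python3 - <<'E'
from h import *
s=grab("side")["image"]
cv2.imwrite("pics/c6.png",cv2.resize(s[150:270,180:340],(800,600),interpolation=cv2.INTER_CUBIC)[:,:,::-1])
togo(base(0,0,.0847),90+BY)
E
```

```text
t 17.57 pos [ 0.4947 -0.155   0.0849] yawY 67.77 tz [ 2.4e-03  7.0e-04 -1.0e+00] F [-6.6  4.2 28.9] w 0.0202 g 115.0
shift mm [0.3 0.1 0.2] turn -0.001
```

View pics/c6.png

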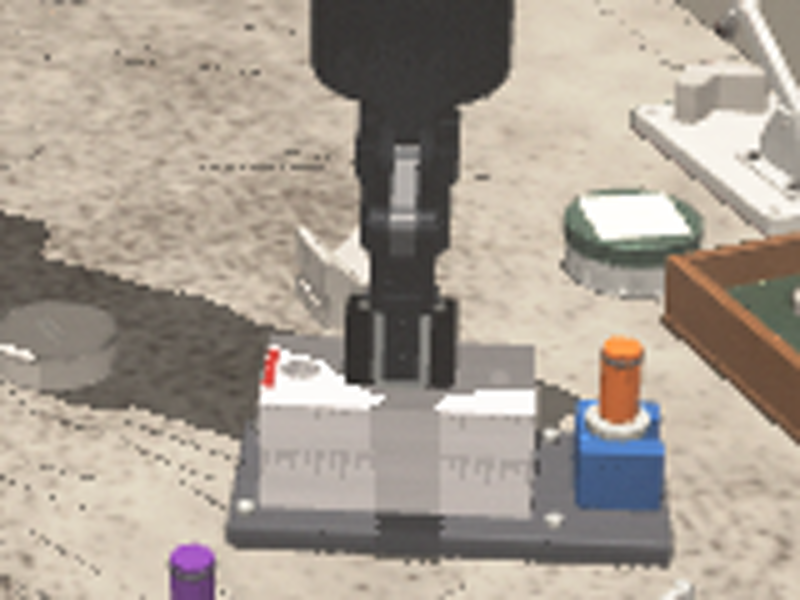

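The mould is shut flush with no gap at the seam (y≈455). The red end is at (270,368), the pin is parked at (620,380), and the bystanders have not moved. Handing in.

```bash
python3 -c "
from h import *
print(job.job_done())"
```

```text
the job is handed in; nothing more can be done
None
```

The orange core pin hangs by its collar in the blue notch, and the upper half is on the dowels, red over red, still held shut at about 29 N; I handed the job in at 17.6 s, and the V-block, tin and test block were not touched.

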